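Wedge a support rod tight in its bench clamp

TASK

Lock the loose steel support rod in the wedge clamp: take the wooden wedge from its holder, start it thin end down in the clamp's slot and let go of it, then take the rubber-footed tamper and tap or press the wedge down with it until it stops going down and the jaw grips the rod firmly. Be gentle: the clamp must never take more than 40 N from the tamper. Finally stand the tamper upright on the bench again, let go, and leave all other things where they are.

Things in the scene. Friction and masses are not known exactly. Their poses are not given: they have to be found in the camera images.
- slot (a point): Centre of the mouth of the clamp's slot, level with the cheek tops, 60 mm above the bench. x points from the fixed cheek to the sliding jaw and the rod, y along the slot, z up. The open mouth is about 11 mm wide in x (it differs by 0.5 mm), 35 mm in y between the side walls. Both cheeks slope inwards going down at 5 degrees, like the wedge.
- clamp: Wedge clamp fixed to the bench, origin under the slot, axes as the slot's: aluminium base 140 x 90 mm, 8 mm thick (the wedge never reaches it), two side walls 54 mm high, between them two dark steel cheeks 60 mm high, one fixed, the other the sliding jaw; beyond the jaw the loose rod, then a fixed aluminium end block 52 mm high.
- jaw: Sliding jaw, origin under its middle: 21 mm along x from the clamp's origin when open. The wedge pushes it 2.5 to 5.5 mm (play in the clamp, not measured) until it pins the rod on the end block. A spring resists: 3 N, rising to 5 N. 1 mm of jaw takes 5.7 mm of wedge.
- rod: Steel support rod, 16 mm thick, 170 mm long along its y, loose on two rests between jaw and end block; origin at its centre, 30 mm above the bench. To be clamped. Not to be handled.
- wedge_mid (a point): Centre of the wooden wedge, half-way up. 92 mm tall, 30 mm wide in its y (parallel flat sides, good to grasp); the x faces taper from 8 mm at the thin lower end to 24 mm at the flat top. z points from thin end to top. A half turn about z makes no difference. In the slot its y lies along the slot's y. 70 to 140 g.
- wedge_tip (a point): Middle of the wedge's thin lower end, 46 mm below its centre, same axes. Let go in the slot, it rests 12 to 20 mm below the mouth. From there 4 to 9 N downwards drives it 13 to 32 mm (it differs) to where the rod is pinned; then the force rises steeply, and about 17 N seats it. The wedge stays where it is driven.
- holder: Grey plastic holder fixed to the bench, 60 x 70 mm, 36 mm tall, origin under its middle, turned like the wedge that stands a little loose in its pocket. The pocket's floor is 6 mm above the bench; the wedge's upper 62 mm stand free.
- tamper_mid (a point): Centre of the tamper, half-way up: an upright round tool 110 mm tall, standing loose on the bench. Grey rubber foot 40 mm across and 26 mm tall, above it a wooden handle 24 mm across to the top. z points up the handle. 0.15 to 0.3 kg. Its flat foot is what taps the wedge's top.
- beaker: Bystander, not to be moved: open glass beaker, 70 mm wide, 90 mm tall. Origin at its underside, centre.
- flask: Bystander, not to be moved: conical glass flask, 76 mm wide, 112 mm tall. Origin at its underside, centre.
- reagent_jar: Bystander, not to be moved: brown glass jar with black cap, 54 mm wide, 80 mm tall. Origin at its underside, centre.
- wash_bottle: Bystander, not to be moved: white plastic bottle, 64 mm wide, 160 mm tall. Origin at its underside, centre.
- stopper: Bystander, not to be moved: grey rubber stopper, 34 mm wide, 30 mm tall. Origin at its underside, centre.
- dish: Bystander, not to be moved: flat glass dish, 80 mm wide, 15 mm tall. Origin at its underside, centre.
- spatula: Bystander, not to be moved: steel spatula lying flat, 170 mm long. Origin at its underside (middle of its length).
Mind the look-alikes: they are no part of the job. Of the things that look like the part that bears tamper_mid, take the one that is farthest to the robot's right at the start.

How it is judged:
By the outcome, as a careful person would: the job done as asked, in the order asked, and still so for the second after the job is handed in, with the robot touching nothing.
It also fails if it takes over 64 s, if anything falls off the work surface, if the arm or the gripper's body presses on something with over 40 N, if the wrist force passes 120 N, or if a joint passes its speed limit or range.

ROBOT

A 6-joint arm with a two-finger parallel gripper is mounted at the origin on the work surface. World frame = base frame: x ahead of the robot, y to its left, z up, the work surface at z = 0. Lengths are in m, angles in rad, forces in N, time in s.
With the tool pointing down it reaches from about 0.35 to 0.775 m from the base axis. Payload 7.3 kg.
Tool frame: the origin (TCP) lies at the very end of the fingers, on their centre line; the grasp point (between the pads) lies 19 mm behind it (robot.hold_point_z is the distance from the TCP to the grasp point, in m); z points along the fingers, y is the direction in which the jaws open and shut (so a half turn about z gives the same grasp; the last joint's range is limited). The gripper opens to 92 mm and grips with 3 to 60 N. Pads are 19 mm wide; open, the fingers measure 130 mm over their backs; the gripper's body (75 mm by 190 mm) begins 47 mm behind the grasp point.
Start: joints at [1.017, 0.342, 1.524, -0, 1.275, -0.146], TCP at [0.208, 0.482, 0.227] pointing down, gripper open.
Joint ranges: [-2.53, 2.53], [-0.77, 2.02], [0.04, 2.7], [-1, 4.14], [0.28, 2.66], [-3.11, 3.11]. Speed limits (rad/s): [2.57, 2.57, 3.14, 3.14, 3.14, 3.14].

INTERFACE

Orientations are given as [roll, pitch, yaw] about the fixed x, y, z axes, in that order (R = Rz(yaw) Ry(pitch) Rx(roll)).
In Python, from cell import monitor, viewer, robot gives the robot as it stands.
- The arm moves only by the tool move_arm, never from a script. Its argument "deltas" is a list of rows, each an object of numbers: "x", "y", "z": the shift along the tool's x, y, z in m; "wx", "wy", "wz": the turn, a rotation vector about the tool's x, y, z in degrees; "hand": the opening, from 0 (shut) to 1 (fully open). In form: [{"x": .., "y": .., "z": .., "wx": .., "wy": .., "wz": .., "hand": ..}, ...]. A call has 1 to 8 rows; each row is the pose to reach, as a shift and turn from the pose commanded when the call began, along the tool's axes at that moment; what a row does not reach only later rows make up. A row lasts 1/8 s, in which the tool goes at most 62.5 mm and 10.7 degrees, less where a joint would pass 70% of its speed; a pose out of reach is approached as far as the arm can. A call with a gripper value outside its range is refused whole. The fingers move at their own pace and stop on an object; "grip_force" is the grip in N (left out, the last holds). Time passes only in rows, so rows that repeat a pose let the fingers close. It gives the time, the measured TCP pose, the force and the opening at its end, in the units of the state.
- monitor.observe(): the state, without advancing time (a new reading comes with each control period).
- viewer.read_camera(name): name is "side" or "top" or "wrist"; returns the picture (420x560x3 uint8, red, green, blue); there is no depth.
- viewer.camera_params(name): a dict with "camera_matrix" (3x3 intrinsics, pixels), "R" (3x3) and "t" (3): a world point X has camera coordinates R X + t. Camera axes: x right, y down, z forward; pixel columns grow to the right and rows downward; lengths in m; the calibration is good to about 2 mm. A picture is of the moment at which its call begins: read the wrist's pose just before it. camera_params takes no time and is no camera call; for the wrist camera it gives the pose at the moment of the call.
- robot.hand_in(): hands the job in, once; it reports no verdict.
The state is a dict: "time": time; "qpos": joint angles; "qvel": joint speeds; "joint_efforts": joint torques, N m; "tool_pos": TCP position; "tool_rot": TCP orientation; "contact_force": force on the tool from outside, world axes, zero at the start; "torque": the same for the moment, N m; "opening": finger opening in m.
Only numpy, scipy, OpenCV 4.12 (cv2) and the standard library are available. Lean on these libraries where they do the work, as an engineer would, in place of code of your own. Each camera call takes 0.05 s, during which the arm holds its last target. There are 200 camera calls.

## Working session

There is one attempt and no reset: what is moved stays moved. The work goes in short steps, Python scripts to look and compute and a tool call to move; the robot and the scene stay as the last step left them, time stands still between calls to the robot, and variables do not carry over. Pictures are saved under pics/ and viewed, about 8 in all and at most 12, crops included, and the job is handed in when it is done.

Besides the shell and the picture viewer there is one more tool, called after "Emit:" in YAML: its name, and indented under it one key for each argument. move_arm: Moves the arm, as the interface text tells. Its arguments: {"type":"object","properties":{"deltas":{"type":"array","items":{"type":"object","properties":{"x":{"type":"number"},"y":{"type":"number"},"z":{"type":"number"},"wx":{"type":"number"},"wy":{"type":"number"},"wz":{"type":"number"},"hand":{"type":"number"}}}},"grip_force":{"type":"number"}},"required":["deltas"]}

```bash
ls; mkdir -p pics; cat > h.py <<'E'
import numpy as np, cv2
from cell import monitor, viewer, robot
def shot(n,f):
    im=viewer.read_camera(n); cv2.imwrite('pics/'+f,im[:,:,::-1]); return im
def cast(n,uv,z,P=None):
    P=P or viewer.camera_params(n)
    K,R,t=[np.array(P[k]) for k in('camera_matrix','R','t')]
    d=R.T@np.linalg.inv(K)@np.array([uv[0],uv[1],1.]); c=-R.T@t
    return c+d*(z-c[2])/d[2]
def proj(n,X):
    P=viewer.camera_params(n);K,R,t=[np.array(P[k]) for k in('camera_matrix','R','t')]
    p=K@(R@np.array(X)+t); return p[:2]/p[2]
E
python3 - <<'E'
from h import *
for n in('side','top'):
    shot(n,n+'0.png');P=viewer.camera_params(n);R=np.array(P['R']);print(n,-R.T@np.array(P['t']),R[2],P['camera_matrix'][0][0])
a=cv2.imread('pics/top0.png');b=cv2.imread('pics/side0.png')
cv2.imwrite('pics/topbig.png',cv2.resize(a,(800,600),interpolation=cv2.INTER_CUBIC))
print(monitor.observe())
E
```

```text
pics
side [ 0.26348901 -0.91945071  0.85409968] [ 0.23777567  0.73873977 -0.63065544] 516.6456096051965
top [0.3856536  0.02699968 1.10077603] [ 0.17905031 -0.02751808 -0.983455  ] 388.4884765335331
{'time': 0.1, 'qpos': array([ 1.01700562e+00,  3.42687157e-01,  1.52491084e+00,  1.22745003e-05,
        1.27540955e+00, -1.45995477e-01]), 'qvel': array([ 0.00145594, -0.00317913, -0.00300466,  0.00079907, -0.00115592,
       -0.00024049]), 'joint_efforts': array([ 1.57420240e-03, -4.32005560e+01, -2.44693476e+01,  7.19637168e-02,
        5.27219230e-02, -6.05649188e-05]), 'tool_pos': array([0.20798994, 0.48164973, 0.22610048]), 'tool_rot': array([-3.14019452e+00, -2.17447580e-04,  2.73379369e+00]), 'contact_force': array([0.37004621, 0.10231701, 0.24880136]), 'torque': array([-1.57708913e-03, -5.07545919e-05,  1.97797544e-02]), 'opening': 0.09201436399788318}
```

View pics/topbig.png

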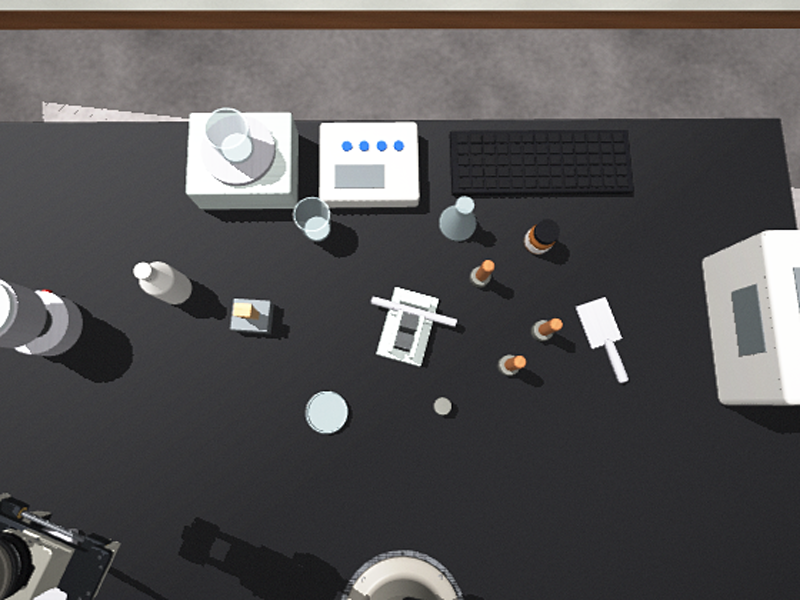

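View pics/side0.png

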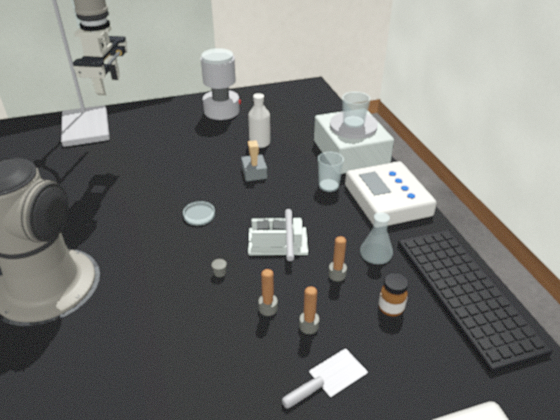

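Top (big picture pixels): three tampers at (482,275), (546,330), (512,365). The one at (546,330) is farthest to the robot's right, having the lowest y. The wedge and holder are at (250,315), the clamp at (408,325), with the rod on its far side.

```bash
python3 - <<'E'
from h import *
a=cv2.imread('pics/top0.png');b=cv2.imread('pics/side0.png')
c1=cv2.resize(a[190:270,245:405],None,fx=5,fy=5,interpolation=cv2.INTER_CUBIC)
c2=cv2.resize(a[195:245,150:210],None,fx=4,fy=4,interpolation=cv2.INTER_CUBIC)
o=np.zeros((600,800,3),np.uint8);o[:400]=c1;o[400:600,:240]=c2
c3=cv2.resize(b[135:185,230:280],None,fx=4,fy=4,interpolation=cv2.INTER_CUBIC);o[400:600,260:460]=c3
c4=cv2.resize(b[210:260,240:315],None,fx=4,fy=4,interpolation=cv2.INTER_CUBIC);o[400:600,480:780]=c4
cv2.imwrite('pics/crop1.png',o)
for n,im in(('top',a),('side',b)):
    h=cv2.cvtColor(im,cv2.COLOR_BGR2HSV)
    m=cv2.inRange(h,(4,90,90),(25,255,255))
    k,l,s,ce=cv2.connectedComponentsWithStats(m)
    for i in range(1,k):
        if 25<s[i,4]<600: print(n,s[i],ce[i].round(1),'z.068',cast(n,ce[i],.068).round(4))
# base
P=[cast('top',p,.038) for p in((372*.7,300*.7),(456*.7,323*.7))];print('rod',P)
E
```

```text
top [333  13  27   5  50] [346.7  15.5] z.068 [ 1.167  -0.2183  0.068 ]
top [219  14  41   5  79] [239.3  15.9] z.068 [1.166  0.1022 0.068 ]
top [370 158  18  17  84] [375.3 168. ] z.068 [ 0.6926 -0.2739  0.068 ]
top [333 182  13  15 127] [339.1 188.7] z.068 [ 0.6349 -0.17    0.068 ]
top [166 214  15   9  54] [175.5 219.6] z.068 [0.556  0.2736 0.068 ]
top [377 223  17  12 134] [384.9 228.3] z.068 [ 0.5235 -0.2891  0.068 ]
top [353 249  16  11 118] [360.4 253.8] z.068 [ 0.4561 -0.2185  0.068 ]
side [248 145  11  20  86] [253.2 153.3] z.068 [0.5584 0.2815 0.068 ]
side [333 236  14  34 348] [339.1 251.9] z.068 [ 0.6344 -0.1651  0.068 ]
side [261 268  13  37 386] [267.3 285.3] z.068 [ 0.4553 -0.2126  0.068 ]
side [304 286  13  37 407] [309.7 302.7] z.068 [ 0.5225 -0.2832  0.068 ]
side [381 286  27  18 241] [393.1 296.4] z.068 [ 0.6883 -0.3186  0.068 ]
rod [array([0.58439521, 0.04685296, 0.038     ]), array([ 0.53660613, -0.11536479,  0.038     ])]
```

View pics/crop1.png

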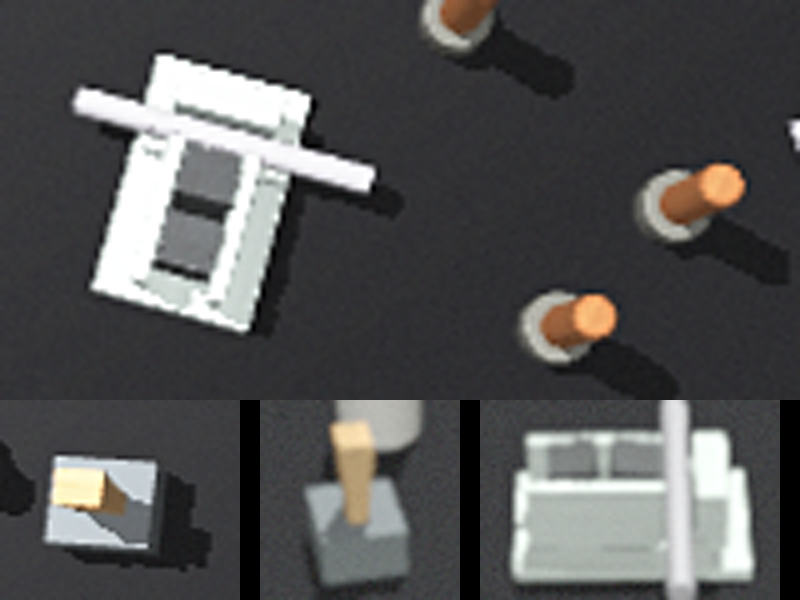

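```bash
cat >> h.py <<'E'
from scipy.spatial.transform import Rotation as Ro
def goto(x,y,z,yaw=None,s=None):
    s=s or monitor.observe(); R=Ro.from_euler('xyz',s['tool_rot'])
    p=R.as_matrix().T@(np.array([x,y,z])-s['tool_pos']); w=np.zeros(3)
    if yaw is not None: w=np.degrees((R.inv()*Ro.from_euler('xyz',[np.pi,0,np.radians(yaw)])).as_rotvec())
    print('xyz mm',(p*1000).round(1),'w deg',w.round(2),'tcp',s['tool_pos'].round(4),np.degrees(s['tool_rot']).round(1))
E
python3 - <<'E'
from h import *
for p in((163.75,209.25),(189.5,210.25),(161.5,231.25)): print(cast('top',p,.036))
for p in((53,470),(105,472),(53,505),(105,508)): print('w',cast('top',(150+p[0]/4,195+p[1]/4-100),.098))
print('slot',cast('top',(285,231),.06)); print('bottle',cast('top',(178*.7,289*.7),.02),cast('side',(260,140),.01))
P=viewer.camera_params('wrist');R=np.array(P['R']);print(-R.T@np.array(P['t']),R,P['camera_matrix'][0][0])
goto(.50,.276,.30,180)
E
```

```text
[0.59086496 0.31430545 0.036     ]
[0.58698908 0.24331423 0.036     ]
[0.52955047 0.31839812 0.036     ]
w [0.57031639 0.29858403 0.098     ]
w [0.56848528 0.26490342 0.098     ]
w [0.54724148 0.29781547 0.098     ]
w [0.5447475  0.26425334 0.098     ]
slot [ 0.52160277 -0.01928494  0.06      ]
bottle [0.61548212 0.42864819 0.02      ] [0.62069315 0.43813278 0.01      ]
[0.14263666 0.50998803 0.38368228] [[ 3.98006851e-01  9.17382025e-01 -8.75518268e-04]
 [ 8.85057385e-01 -3.83731323e-01  2.63483770e-01]
 [ 2.41379311e-01 -1.05643230e-01 -9.64663432e-01]] 318.30230994155374
xyz mm [-349.6  -73.1  -73.9] w deg [ -0.08  -0.03 -23.37] tcp [0.208  0.4816 0.2261] [-179.9   -0.   156.6]
```

Emit:
move_arm:
  deltas:
    - {"x": -0.03,"y": -0.004,"z": -0.002,"wz": -2}
    - {"x": -0.085,"y": -0.012,"z": -0.005,"wz": -5}
    - {"x": -0.145,"y": -0.022,"z": -0.008,"wz": -8}
    - {"x": -0.205,"y": -0.03,"z": -0.01,"wz": -11}
    - {"x": -0.265,"y": -0.04,"z": -0.012,"wz": -14}
    - {"x": -0.325,"y": -0.048,"z": -0.014,"wz": -17}
    - {"x": -0.37,"y": -0.055,"z": -0.014,"wz": -20}
    - {"x": -0.387,"y": -0.057,"z": -0.014,"wz": -20.4}

```text
schema error: expected keys x, y, z, wx, wy, wz, hand
```

```bash
python3 - <<'E'
from h import *
goto(.56,.278,.058,177)
im=shot('wrist','w1.png')
for n,X in(('wedge top',(.557,.281,.098)),('holder',(.558,.28,.036))): print(n,proj('wrist',X))
E
```

```text
xyz mm [-403.9  -47.1  168.1] w deg [ -0.08  -0.03 -20.37] tcp [0.208  0.4816 0.2261] [-179.9   -0.   156.6]
wedge top [246.26669374 512.46931184]
holder [250.61824933 462.56460166]
```

View pics/w1.png

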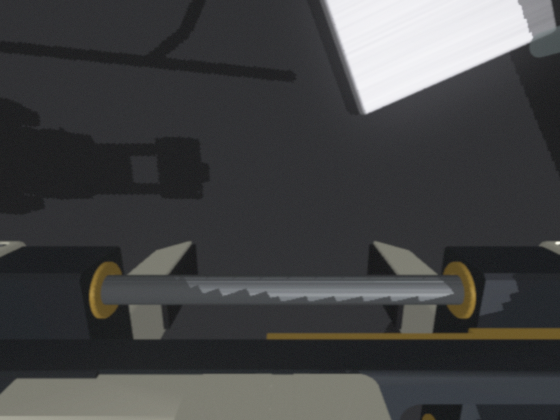

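Pictures so far: 4. The move call needs every key, so nothing moved. The wrist view looks toward tool +x, with the gripper filling rows above about 240.

Emit:
move_arm:
  deltas:
    - {"x": -0.05,"y": -0.003,"z": -0.004,"wx": 0,"wy": 0,"wz": -3,"hand": 1}
    - {"x": -0.11,"y": -0.007,"z": -0.01,"wx": 0,"wy": 0,"wz": -6,"hand": 1}
    - {"x": -0.17,"y": -0.011,"z": -0.015,"wx": 0,"wy": 0,"wz": -9,"hand": 1}
    - {"x": -0.23,"y": -0.015,"z": -0.02,"wx": 0,"wy": 0,"wz": -12,"hand": 1}
    - {"x": -0.29,"y": -0.018,"z": -0.025,"wx": 0,"wy": 0,"wz": -15,"hand": 1}
    - {"x": -0.35,"y": -0.022,"z": -0.03,"wx": 0,"wy": 0,"wz": -18,"hand": 1}
    - {"x": -0.41,"y": -0.026,"z": -0.03,"wx": 0,"wy": 0,"wz": -20.4,"hand": 1}
    - {"x": -0.45,"y": -0.028,"z": -0.03,"wx": 0,"wy": 0,"wz": -20.4,"hand": 1}

```text
time: 1.15
tool_pos: [0.6122, 0.2758, 0.256]
tool_rot: [-3.141, -0.001, 3.088]
contact_force: [-0.6, 0.9, 0.7]
opening: 0.092
```

Emit:
move_arm:
  deltas:
    - {"x": 0,"y": 0,"z": 0,"wx": 0,"wy": 0,"wz": 0,"hand": 1}
    - {"x": 0,"y": 0,"z": 0,"wx": 0,"wy": 0,"wz": 0,"hand": 1}

```text
time: 1.4
tool_pos: [0.6096, 0.278, 0.2562]
tool_rot: [-3.142, -0.001, 3.09]
contact_force: [-0.6, -1.0, -0.6]
opening: 0.0916
```

```bash
python3 - <<'E'
from h import *
goto(.56,.278,.058,177)
im=shot('wrist','w2.png')
for n,X in(('wedge top',(.557,.281,.098)),('holder',(.558,.28,.036))): print(n,proj('wrist',X))
E
```

```text
xyz mm [ 49.2  -2.6 198.3] w deg [-0.   -0.08  0.04] tcp [0.6096 0.278  0.2562] [-1.80e+02 -1.00e-01  1.77e+02]
wedge top [281.77004453 143.81911803]
holder [280.98362662 141.50393878]
```

View pics/w2.png

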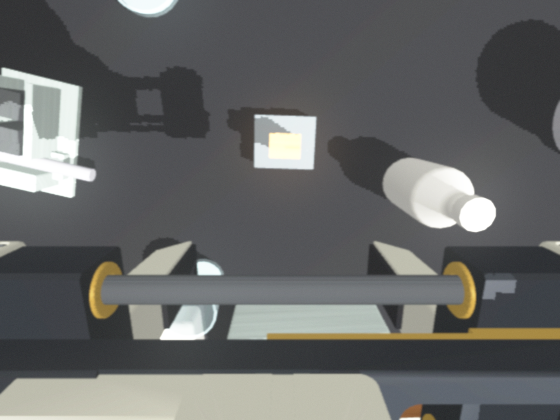

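The wedge top is at about (285,146) and the holder at (254–316, 115–170), almost square to the tool. I'll measure both with masks.

```bash
python3 - <<'E'
from h import *
im=cv2.imread('pics/w2.png');h=cv2.cvtColor(im,cv2.COLOR_BGR2HSV)[100:185,235:330];o=np.array([235,100])
def rect(m,z,nm):
    c=max(cv2.findContours(m,cv2.RETR_EXTERNAL,cv2.CHAIN_APPROX_NONE)[0],key=cv2.contourArea)
    b=cv2.boxPoints(cv2.minAreaRect(c))+o
    W=np.array([cast('wrist',p,z) for p in b]);e=W[1]-W[0];f=W[2]-W[1]
    for v in(e,f): print(nm,'len',np.linalg.norm(v).round(4),'yaw',np.degrees(np.arctan2(v[1],v[0])).round(1))
    print(nm,'ctr',W.mean(0).round(4)); return W.mean(0)
mw=cv2.inRange(h,(10,60,120),(30,255,255)); c=rect(mw,.098,'wedge')
rect(cv2.inRange(h,(0,0,90),(180,255,255)),.036,'holder')
goto(c[0],c[1],.058,177)
E
```

```text
wedge len 0.0081 yaw 130.9
wedge len 0.004 yaw 42.6
wedge ctr [0.5476 0.2706 0.098 ]
holder len 0.0958 yaw 174.8
holder len 0.1058 yaw 87.0
holder ctr [0.5603 0.2811 0.036 ]
xyz mm [ 61.  -11.1 198.7] w deg [ 0.01 -0.05  0.09] tcp [0.6092 0.2785 0.2566] [ 1.800e+02 -1.000e-01  1.771e+02]
```

```bash
python3 - <<'E'
from h import *
im=cv2.imread('pics/w2.png');h=cv2.cvtColor(im,cv2.COLOR_BGR2HSV)
print(h[146,285],h[122,262],h[180,285],h[165,310])
h=h[100:185,240:328];o=np.array([240,100])
def rect(m,z,nm):
    c=max(cv2.findContours(m,cv2.RETR_EXTERNAL,cv2.CHAIN_APPROX_NONE)[0],key=cv2.contourArea)
    b=cv2.boxPoints(cv2.minAreaRect(c))+o
    W=np.array([cast('wrist',p,z) for p in b]);e=W[1]-W[0];f=W[2]-W[1]
    for v in(e,f): print(nm,'len',np.linalg.norm(v).round(4),'yaw',np.degrees(np.arctan2(v[1],v[0])).round(1))
    print(nm,'ctr',W.mean(0).round(4),cv2.boundingRect(c)); return W.mean(0)
S=h[:,:,1].astype(int);V=h[:,:,2].astype(int);H=h[:,:,0]
c=rect(((S>60)&(V>180)&(H<40)).astype(np.uint8),.098,'wedge')
rect((V>120).astype(np.uint8),.036,'holder')
goto(c[0],c[1],.058,177)
E
```

```text
[ 29  36 255] [ 86  12 165] [12 13 95] [ 94   7 241]
wedge len 0.0058 yaw 87.0
wedge len 0.0009 yaw -3.3
wedge ctr [0.5467 0.2721 0.098 ] (29, 33, 7, 2)
holder len 0.062 yaw 173.7
holder len 0.0712 yaw 85.2
holder ctr [0.5593 0.2839 0.036 ] (13, 14, 64, 56)
xyz mm [ 61.9  -9.6 198.7] w deg [ 0.01 -0.05  0.09] tcp [0.6092 0.2785 0.2566] [ 1.800e+02 -1.000e-01  1.771e+02]
```

```bash
python3 - <<'E'
from h import *
im=cv2.imread('pics/w2.png');h=cv2.cvtColor(im,cv2.COLOR_BGR2HSV)[125:172,260:312];o=np.array([260,125])
m=((h[:,:,1]>22)&(h[:,:,2]>150)&(h[:,:,0]>12)&(h[:,:,0]<42)).astype(np.uint8)
c=max(cv2.findContours(m,cv2.RETR_EXTERNAL,cv2.CHAIN_APPROX_NONE)[0],key=cv2.contourArea)
print(cv2.boundingRect(c),cv2.contourArea(c)); b=cv2.boxPoints(cv2.minAreaRect(c))+o
W=np.array([cast('wrist',p,.098) for p in b]);print(b,W.round(4),W.mean(0))
for v in(W[1]-W[0],W[2]-W[1]): print(np.linalg.norm(v),np.degrees(np.arctan2(v[1],v[0])))
# holder straight edges: top edge rows and left edge cols by brightness
g=cv2.cvtColor(im,cv2.COLOR_BGR2GRAY).astype(float)
xs=np.arange(260,312,2);ys=[100+np.argmax(np.diff(g[100:125,x])) for x in xs];p=np.polyfit(xs,ys,1)
A,B=[cast('wrist',(x,np.polyval(p,x)),.036) for x in(260,312)];v=A-B;print('edge yaw',np.degrees(np.arctan2(v[1],v[0])))
goto(W.mean(0)[0],W.mean(0)[1],.058,176)
E
```

```text
(8, 7, 33, 20) 557.0
[[268. 132.]
 [300. 132.]
 [300. 151.]
 [268. 151.]] [[0.5451 0.2683 0.098 ]
 [0.5468 0.2992 0.098 ]
 [0.5648 0.2985 0.098 ]
 [0.5632 0.2672 0.098 ]] [0.55497552 0.28327824 0.098     ]
0.03087376301438181 86.99492999241163
0.018080429032458756 -2.1561157938965763
edge yaw -94.78545137907899
xyz mm [ 54.3   2.  198.7] w deg [ 0.01 -0.05  1.09] tcp [0.6092 0.2785 0.2566] [ 1.800e+02 -1.000e-01  1.771e+02]
```

Emit:
move_arm:
  deltas:
    - {"x": 0.035,"y": 0.001,"z": 0.03,"wx": 0,"wy": 0,"wz": 1,"hand": 1}
    - {"x": 0.0515,"y": 0.002,"z": 0.08,"wx": 0,"wy": 0,"wz": 1,"hand": 1}
    - {"x": 0.0515,"y": 0.002,"z": 0.12,"wx": 0,"wy": 0,"wz": 1,"hand": 0.8}
    - {"x": 0.0515,"y": 0.002,"z": 0.16,"wx": 0,"wy": 0,"wz": 1,"hand": 0.7}
    - {"x": 0.0515,"y": 0.002,"z": 0.185,"wx": 0,"wy": 0,"wz": 1,"hand": 0.6}
    - {"x": 0.0515,"y": 0.002,"z": 0.1965,"wx": 0,"wy": 0,"wz": 1,"hand": 0.6}
    - {"x": 0.0515,"y": 0.002,"z": 0.1965,"wx": 0,"wy": 0,"wz": 1,"hand": 0.5}
  grip_force: 20

```text
time: 2.33
tool_pos: [0.5583, 0.283, 0.0604]
tool_rot: [-3.142, -0.0, 3.073]
contact_force: [1.0, 0.0, -0.4]
opening: 0.0496
```

Emit:
move_arm:
  deltas:
    - {"x": 0,"y": 0,"z": 0,"wx": 0,"wy": 0,"wz": 0,"hand": 0.4}
    - {"x": 0,"y": 0,"z": 0,"wx": 0,"wy": 0,"wz": 0,"hand": 0.2}
    - {"x": 0,"y": 0,"z": 0,"wx": 0,"wy": 0,"wz": 0,"hand": 0.2}
    - {"x": 0,"y": 0,"z": 0,"wx": 0,"wy": 0,"wz": 0,"hand": 0.2}

```text
time: 2.82
tool_pos: [0.5595, 0.2827, 0.0614]
tool_rot: [3.141, 0.002, 3.072]
contact_force: [-0.9, -0.3, 7.3]
opening: 0.0297
```

Emit:
move_arm:
  deltas:
    - {"x": 0,"y": 0,"z": -0.01,"wx": 0,"wy": 0,"wz": 0,"hand": 0.2}
    - {"x": 0,"y": 0,"z": -0.03,"wx": 0,"wy": 0,"wz": 0,"hand": 0.2}
    - {"x": 0,"y": 0,"z": -0.08,"wx": 0,"wy": 0,"wz": 0,"hand": 0.2}
    - {"x": 0,"y": 0,"z": -0.13,"wx": 0,"wy": 0,"wz": 0,"hand": 0.2}
    - {"x": 0,"y": 0,"z": -0.18,"wx": 0,"wy": 0,"wz": 0,"hand": 0.2}
    - {"x": 0,"y": 0,"z": -0.2,"wx": 0,"wy": 0,"wz": 0,"hand": 0.2}
    - {"x": 0,"y": 0,"z": -0.2,"wx": 0,"wy": 0,"wz": 0,"hand": 0.2}

```text
time: 3.7
tool_pos: [0.5594, 0.2826, 0.2621]
tool_rot: [3.14, 0.003, 3.072]
contact_force: [0.2, 0.4, -0.7]
opening: 0.03
```

```bash
python3 - <<'E'
from h import *
goto(.579,-.036,.26,163.6)
E
```

```text
xyz mm [ -41.6 -316.5    1.8] w deg [ 0.11  0.18 12.43] tcp [0.5594 0.2826 0.2621] [179.9   0.2 176. ]
```

Emit:
move_arm:
  deltas:
    - {"x": -0.005,"y": -0.035,"z": 0.002,"wx": 0.1,"wy": 0.2,"wz": 2,"hand": 0.2}
    - {"x": -0.012,"y": -0.09,"z": 0.002,"wx": 0.1,"wy": 0.2,"wz": 4,"hand": 0.2}
    - {"x": -0.02,"y": -0.15,"z": 0.002,"wx": 0.1,"wy": 0.2,"wz": 7,"hand": 0.2}
    - {"x": -0.028,"y": -0.21,"z": 0.002,"wx": 0.1,"wy": 0.2,"wz": 9,"hand": 0.2}
    - {"x": -0.035,"y": -0.265,"z": 0.002,"wx": 0.1,"wy": 0.2,"wz": 11,"hand": 0.2}
    - {"x": -0.04,"y": -0.305,"z": 0.002,"wx": 0.1,"wy": 0.2,"wz": 12.4,"hand": 0.2}
    - {"x": -0.0415,"y": -0.3165,"z": 0.002,"wx": 0.1,"wy": 0.2,"wz": 12.4,"hand": 0.2}
    - {"x": -0.0415,"y": -0.3165,"z": 0.002,"wx": 0.1,"wy": 0.2,"wz": 12.4,"hand": 0.2}

```text
time: 4.7
tool_pos: [0.5779, -0.0362, 0.257]
tool_rot: [-3.14, -0.006, 2.855]
contact_force: [0.4, 1.0, -1.6]
opening: 0.0297
```

```bash
python3 - <<'E'
from h import *
goto(.5216,-.0193,.2,163.6)
im=shot('wrist','w3.png')
print(proj('wrist',(.5216,-.0193,.06)))
im=cv2.imread('pics/w3.png');cv2.imwrite('pics/w3b.png',cv2.resize(im[:300,140:440],(600,600),interpolation=cv2.INTER_CUBIC))
np.save('P3.npy',viewer.camera_params('wrist'),allow_pickle=True)
E
```

```text
xyz mm [58.5  0.4 57.3] w deg [-0.1  -0.32 -0.02] tcp [ 0.5779 -0.0362  0.257 ] [-179.9   -0.3  163.6]
[281.84199658 136.54909129]
```

View pics/w3b.png

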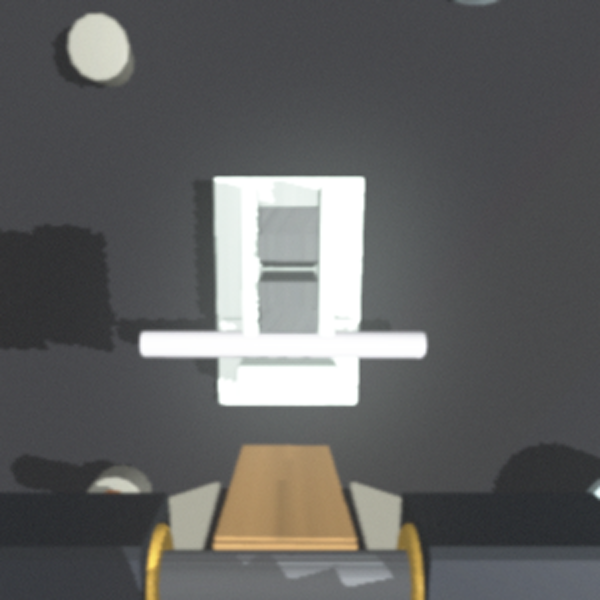

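The clamp is square to the tool, and the slot is a thin band at crop (289,268), which is picture pixel (284,134). The wedge hangs straight, with its tip edge at crop row 445. Next is an intensity profile.

```bash
python3 - <<'E'
from h import *
P=np.load('P3.npy',allow_pickle=True).item()
g=cv2.cvtColor(cv2.imread('pics/w3.png'),cv2.COLOR_BGR2GRAY).astype(int)
print('col',list(zip(range(98,180),np.median(g[98:180,276:293],axis=1).astype(int))))
for r in(115,125,150,160): print('row',r,list(zip(range(262,308),g[r,262:308])))
s=monitor.observe();R=Ro.from_euler('xyz',s['tool_rot']).as_matrix();print(s['tool_pos'])
print('wedge col',list(zip(range(215,232),np.median(g[215:232,270:300],axis=1).astype(int))))
T=lambda X:(R.T@(X-s['tool_pos'])*1000).round(1)
for uv in((261.5,222.5),(305,222.5)): print('tip',T(cast('wrist',uv,s['tool_pos'][2]-.055,P)))
for rr in(88,101.5,130.5,134,138,167): print(rr,T(cast('wrist',(284,rr),.06,P)))
print('base top edge at z.008',T(cast('wrist',(247,88.5),.008,P)),T(cast('wrist',(322,88.5),.008,P)))
for uv in ((210.5,312/1.),):pass
for u in(211,353): print('rod end',T(cast('wrist',(u,172.5),.038,P)))
E
```

```text
col [(98, np.int64(240)), (99, np.int64(240)), (100, np.int64(240)), (101, np.int64(239)), (102, np.int64(232)), (103, np.int64(191)), (104, np.int64(169)), (105, np.int64(168)), (106, np.int64(168)), (107, np.int64(169)), (108, np.int64(169)), (109, np.int64(169)), (110, np.int64(169)), (111, np.int64(169)), (112, np.int64(169)), (113, np.int64(169)), (114, np.int64(169)), (115, np.int64(169)), (116, np.int64(170)), (117, np.int64(171)), (118, np.int64(173)), (119, np.int64(173)), (120, np.int64(173)), (121, np.int64(173)), (122, np.int64(173)), (123, np.int64(174)), (124, np.int64(173)), (125, np.int64(174)), (126, np.int64(174)), (127, np.int64(174)), (128, np.int64(174)), (129, np.int64(170)), (130, np.int64(152)), (131, np.int64(122)), (132, np.int64(116)), (133, np.int64(162)), (134, np.int64(212)), (135, np.int64(170)), (136, np.int64(122)), (137, np.int64(109)), (138, np.int64(108)), (139, np.int64(112)), (140, np.int64(130)), (141, np.int64(159)), (142, np.int64(168)), (143, np.int64(170)), (144, np.int64(170)), (145, np.int64(170)), (146, np.int64(170)), (147, np.int64(170)
[... 4817 characters left out ...]
0.25731046]
wedge col [(215, np.int64(97)), (216, np.int64(97)), (217, np.int64(96)), (218, np.int64(96)), (219, np.int64(95)), (220, np.int64(95)), (221, np.int64(99)), (222, np.int64(121)), (223, np.int64(143)), (224, np.int64(150)), (225, np.int64(149)), (226, np.int64(149)), (227, np.int64(149)), (228, np.int64(149)), (229, np.int64(148)), (230, np.int64(147)), (231, np.int64(146))]
tip [  4.5 -14.5  55. ]
tip [ 4.5 16.  55. ]
88 [107.2   2.2 197.9]
101.5 [ 93.8   2.2 197.8]
130.5 [ 64.    2.2 197.6]
134 [ 60.3   2.2 197.6]
138 [ 56.1   2.2 197.6]
167 [ 24.5   2.2 197.4]
base top edge at z.008 [111.9 -41.9 250. ] [111.8  48.1 249.8]
rod end [ 15.2 -84.5 219.5]
rod end [ 15.   84.3 219.3]
```

Emit:
move_arm:
  deltas:
    - {"x": 0.02,"y": 0.001,"z": 0.02,"wx": 0,"wy": 0,"wz": 0,"hand": 0.2}
    - {"x": 0.045,"y": 0.0017,"z": 0.06,"wx": 0,"wy": 0,"wz": 0,"hand": 0.2}
    - {"x": 0.058,"y": 0.0017,"z": 0.1,"wx": 0,"wy": 0,"wz": 0,"hand": 0.2}
    - {"x": 0.0583,"y": 0.0017,"z": 0.12,"wx": 0,"wy": 0,"wz": 0,"hand": 0.2}
    - {"x": 0.0583,"y": 0.0017,"z": 0.127,"wx": 0,"wy": 0,"wz": 0,"hand": 0.2}
    - {"x": 0.0583,"y": 0.0017,"z": 0.127,"wx": 0,"wy": 0,"wz": 0,"hand": 0.2}
    - {"x": 0.0583,"y": 0.0017,"z": 0.127,"wx": 0,"wy": 0,"wz": 0,"hand": 0.2}

```text
time: 5.62
tool_pos: [0.5232, -0.018, 0.1323]
tool_rot: [-3.14, -0.001, 2.856]
contact_force: [0.1, 0.1, -0.8]
opening: 0.0301
```

```bash
python3 - <<'E'
from h import *
goto(.5216,-.0193,.2,163.6)
shot('wrist','w4.png')
im=cv2.imread('pics/w4.png');cv2.imwrite('pics/w4b.png',cv2.resize(im[150:290,210:360],(640,600),interpolation=cv2.INTER_CUBIC))
np.save('P4.npy',viewer.camera_params('wrist'),allow_pickle=True)
g=cv2.cvtColor(im,cv2.COLOR_BGR2GRAY).astype(int)
print([int(v) for v in np.median(g[170:260,275:290],axis=1)])
E
```

```text
xyz mm [  1.3  -1.8 -67.7] w deg [-0.1  -0.08  0.06] tcp [ 0.5232 -0.018   0.1323] [-1.799e+02 -1.000e-01  1.637e+02]
[121, 121, 124, 141, 158, 156, 151, 148, 145, 152, 178, 184, 176, 171, 168, 166, 153, 147, 148, 144, 156, 181, 183, 166, 155, 150, 149, 146, 146, 144, 145, 148, 161, 155, 149, 147, 143, 143, 142, 141, 140, 133, 123, 118, 117, 117, 117, 117, 117, 116, 116, 123, 147, 174, 181, 181, 181, 179, 180, 178, 178, 177, 176, 177, 176, 176, 176, 175, 176, 173, 172, 172, 171, 170, 169, 170, 170, 169, 170, 168, 169, 168, 167, 168, 166, 166, 166, 166, 166, 166]
```

View pics/w4b.png

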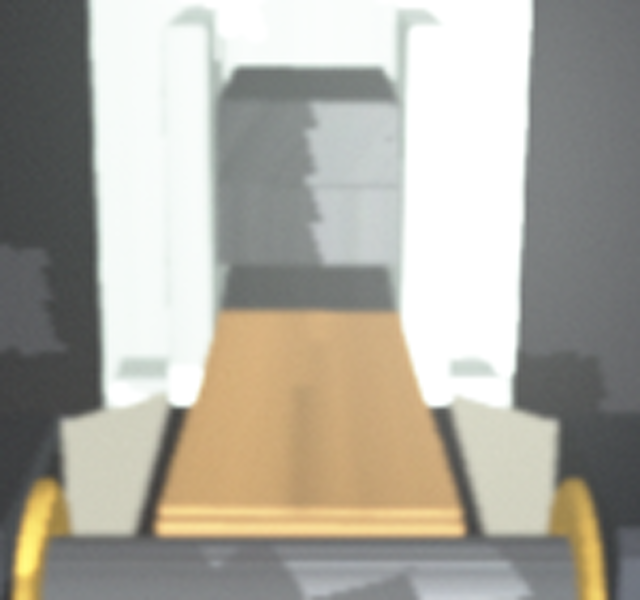

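```bash
python3 - <<'E'
from h import *
P=np.load('P4.npy',allow_pickle=True).item();s=monitor.observe();R=Ro.from_euler('xyz',s['tool_rot']).as_matrix()
T=lambda X:(R.T@(X-s['tool_pos'])*1000).round(1)
U=lambda c:210+c/640*150-.4
print('edge',T(cast('wrist',(U(309),211.8),.06,P)),'cheek y',T(cast('wrist',(U(218),211.8),.06,P)),T(cast('wrist',(U(400),211.8),.06,P)))
for d in(.053,.055,.057): print('tip',T(cast('wrist',(U(309),222.0),s['tool_pos'][2]-d,P)),T(cast('wrist',(U(218),222),s['tool_pos'][2]-d,P)),T(cast('wrist',(U(400),222),s['tool_pos'][2]-d,P)))
E
```

```text
edge [ 7.5 -0.1 72.3] cheek y [  7.5 -16.1  72.4] [ 7.5 15.9 72.3]
tip [ 5.5 -0.1 53. ] [  5.5 -14.9  53. ] [ 5.5 14.7 53. ]
tip [ 4.9 -0.1 55. ] [  4.9 -15.   55. ] [ 4.9 14.8 55. ]
tip [ 4.3 -0.1 57. ] [  4.3 -15.2  57. ] [ 4.2 15.  57. ]
```

Emit:
move_arm:
  deltas:
    - {"x": 0.0011,"y": 0.0,"z": 0.004,"wx": 0,"wy": 0,"wz": 0,"hand": 0.2}
    - {"x": 0.0011,"y": 0.0,"z": 0.01,"wx": 0,"wy": 0,"wz": 0,"hand": 0.2}
    - {"x": 0.0011,"y": 0.0,"z": 0.016,"wx": 0,"wy": 0,"wz": 0,"hand": 0.2}
    - {"x": 0.0011,"y": 0.0,"z": 0.021,"wx": 0,"wy": 0,"wz": 0,"hand": 0.2}
    - {"x": 0.0011,"y": 0.0,"z": 0.026,"wx": 0,"wy": 0,"wz": 0,"hand": 0.2}
    - {"x": 0.0011,"y": 0.0,"z": 0.026,"wx": 0,"wy": 0,"wz": 0,"hand": 0.2}

```text
time: 6.42
tool_pos: [0.5211, -0.0179, 0.1049]
tool_rot: [-3.139, -0.004, 2.856]
contact_force: [1.1, -0.6, -0.6]
opening: 0.0299
```

Tip is about 10 mm below the mouth with no resistance. I'll lower further.

Emit:
move_arm:
  deltas:
    - {"x": 0,"y": 0,"z": 0.001,"wx": 0,"wy": 0,"wz": 0,"hand": 0.2}
    - {"x": 0,"y": 0,"z": 0.002,"wx": 0,"wy": 0,"wz": 0,"hand": 0.2}
    - {"x": 0,"y": 0,"z": 0.003,"wx": 0,"wy": 0,"wz": 0,"hand": 0.2}
    - {"x": 0,"y": 0,"z": 0.003,"wx": 0,"wy": 0,"wz": 0,"hand": 0.2}

```text
time: 6.92
tool_pos: [0.5212, -0.0179, 0.1024]
tool_rot: [-3.14, -0.003, 2.856]
contact_force: [-0.3, -0.8, -1.9]
opening: 0.0301
```

Emit:
move_arm:
  deltas:
    - {"x": 0,"y": 0,"z": 0.001,"wx": 0,"wy": 0,"wz": 0,"hand": 0.2}
    - {"x": 0,"y": 0,"z": 0.002,"wx": 0,"wy": 0,"wz": 0,"hand": 0.2}
    - {"x": 0,"y": 0,"z": 0.003,"wx": 0,"wy": 0,"wz": 0,"hand": 0.2}
    - {"x": 0,"y": 0,"z": 0.003,"wx": 0,"wy": 0,"wz": 0,"hand": 0.2}

```text
time: 7.42
tool_pos: [0.5213, -0.0179, 0.0995]
tool_rot: [-3.14, -0.003, 2.856]
contact_force: [-0.3, 0.4, 2.3]
opening: 0.0298
```

Emit:
move_arm:
  deltas:
    - {"x": 0,"y": 0,"z": 0.0,"wx": 0,"wy": 0,"wz": 0,"hand": 0.4}
    - {"x": 0,"y": 0,"z": 0.0,"wx": 0,"wy": 0,"wz": 0,"hand": 0.5}
    - {"x": 0,"y": 0,"z": 0.0,"wx": 0,"wy": 0,"wz": 0,"hand": 0.6}
    - {"x": 0,"y": 0,"z": -0.005,"wx": 0,"wy": 0,"wz": 0,"hand": 0.6}
    - {"x": 0,"y": 0,"z": -0.03,"wx": 0,"wy": 0,"wz": 0,"hand": 0.6}
    - {"x": 0,"y": 0,"z": -0.08,"wx": 0,"wy": 0,"wz": 0,"hand": 0.7}
    - {"x": 0,"y": 0,"z": -0.13,"wx": 0,"wy": 0,"wz": 0,"hand": 0.8}
    - {"x": 0,"y": 0,"z": -0.15,"wx": 0,"wy": 0,"wz": 0,"hand": 0.9}

```text
time: 8.43
tool_pos: [0.5229, -0.018, 0.2531]
tool_rot: [-3.14, 0.002, 2.856]
contact_force: [0.5, -0.0, -0.0]
opening: 0.0787
```

```bash
python3 - <<'E'
from h import *
# camera placed so tamper lies ~60 mm on tool +x side, yaw 163.6
goto(.58,-.30,.25,163.6)
a=shot('top','t1.png');b=shot('side','s1.png')
o=np.zeros((420,800,3),np.uint8)
o[:400,:400]=cv2.resize(a[185:265,245:325],(400,400),interpolation=cv2.INTER_CUBIC)
o[:400,400:]=cv2.resize(b[170:270,230:330],(400,400),interpolation=cv2.INTER_CUBIC)
cv2.imwrite('pics/chk1.png',o[:,:,::-1])
E
```

```text
xyz mm [-134.2 -254.5    3.8] w deg [-0.08  0.13  0.04] tcp [ 0.5229 -0.018   0.2531] [-1.799e+02  1.000e-01  1.636e+02]
```

View pics/chk1.png

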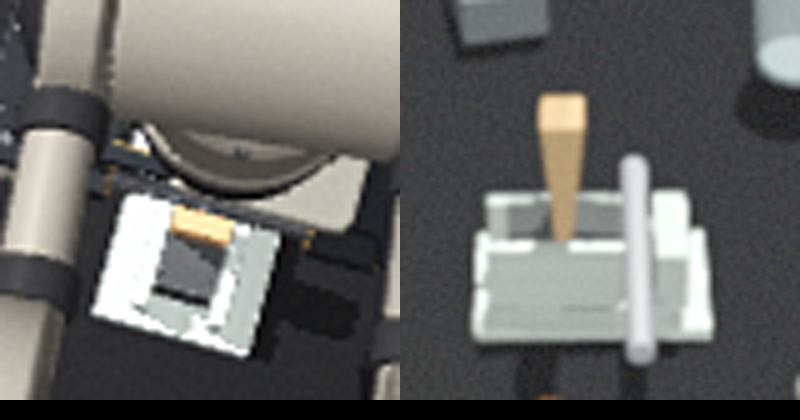

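Picture 8: the wedge stands upright in the slot, with nothing else disturbed. Now the tamper at about (0.523, -0.286).

Emit:
move_arm:
  deltas:
    - {"x": -0.02,"y": -0.04,"z": 0,"wx": 0,"wy": 0,"wz": 0,"hand": 1}
    - {"x": -0.046,"y": -0.09,"z": 0,"wx": 0,"wy": 0,"wz": 0,"hand": 1}
    - {"x": -0.073,"y": -0.14,"z": 0,"wx": 0,"wy": 0,"wz": 0,"hand": 1}
    - {"x": -0.1,"y": -0.19,"z": 0,"wx": 0,"wy": 0,"wz": 0,"hand": 1}
    - {"x": -0.123,"y": -0.235,"z": 0.002,"wx": 0,"wy": 0.1,"wz": 0,"hand": 1}
    - {"x": -0.134,"y": -0.255,"z": 0.002,"wx": 0,"wy": 0.1,"wz": 0,"hand": 1}
    - {"x": -0.134,"y": -0.255,"z": 0.002,"wx": 0,"wy": 0.1,"wz": 0,"hand": 1}
    - {"x": -0.134,"y": -0.255,"z": 0.002,"wx": 0,"wy": 0.1,"wz": 0,"hand": 1}

```text
time: 9.52
tool_pos: [0.5783, -0.2991, 0.2466]
tool_rot: [-3.141, -0.007, 2.856]
contact_force: [0.8, -0.1, 0.7]
opening: 0.0917
```

```bash
python3 - <<'E'
from h import *
goto(.523,-.286,.066,163.6)
shot('wrist','w5.png')
P=viewer.camera_params('wrist')
im=cv2.imread('pics/w5.png');h=cv2.cvtColor(im,cv2.COLOR_BGR2HSV)
m=cv2.inRange(h,(3,80,80),(25,255,255));m[240:]=0
k,l,s,ce=cv2.connectedComponentsWithStats(m)
for i in range(1,k):
    if s[i,4]>60: print(s[i],ce[i].round(1),cast('wrist',ce[i],.11,P).round(4))
print('expect',proj('wrist',(.523,-.286,.11)),proj('wrist',(.523,-.286,.0)))
cv2.imwrite('pics/w5b.png',cv2.resize(im[50:250,180:380],(600,600),interpolation=cv2.INTER_CUBIC))
E
```

```text
xyz mm [ 55.5  -2.8 181. ] w deg [-0.06 -0.38  0.06] tcp [ 0.5783 -0.2991  0.2466] [-179.9   -0.4  163.7]
[ 312   24   36   46 1094] [329.5  45.7] [ 0.4597 -0.2225  0.11  ]
[516  40  44  25 685] [541.9  55. ] [ 0.5176 -0.0515  0.11  ]
[264 128  25  26 515] [276.1 140.2] [ 0.5216 -0.288   0.11  ]
[ 388  191   51   39 1115] [413.7 209.6] [ 0.6211 -0.1802  0.11  ]
expect [278.6719698  141.03510964] [279.67327825 136.87515689]
```

View pics/w5b.png

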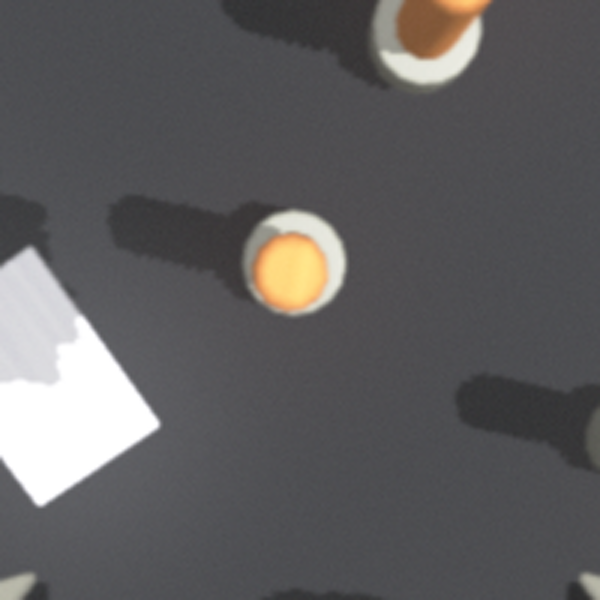

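Picture 9: crop (292,272) shows the chosen tamper beside the spatula. The other two are to the left (robot's left), so this is the rightmost.

Emit:
move_arm:
  deltas:
    - {"x": 0.035,"y": -0.003,"z": 0.02,"wx": 0,"wy": 0,"wz": 0,"hand": 1}
    - {"x": 0.057,"y": -0.0047,"z": 0.06,"wx": 0,"wy": 0,"wz": 0,"hand": 1}
    - {"x": 0.057,"y": -0.0047,"z": 0.11,"wx": 0,"wy": 0,"wz": 0,"hand": 1}
    - {"x": 0.057,"y": -0.0047,"z": 0.15,"wx": 0,"wy": 0,"wz": 0,"hand": 0.8}
    - {"x": 0.057,"y": -0.0047,"z": 0.172,"wx": 0,"wy": 0,"wz": 0,"hand": 0.6}
    - {"x": 0.057,"y": -0.0047,"z": 0.18,"wx": 0,"wy": 0,"wz": 0,"hand": 0.5}
    - {"x": 0.057,"y": -0.0047,"z": 0.18,"wx": 0,"wy": 0,"wz": 0,"hand": 0.4}
  grip_force: 40

```text
time: 10.45
tool_pos: [0.5218, -0.2882, 0.0682]
tool_rot: [-3.14, -0.005, 2.857]
contact_force: [-0.2, -0.5, -0.5]
opening: 0.056
```

Emit:
move_arm:
  deltas:
    - {"x": 0,"y": 0,"z": 0,"wx": 0,"wy": 0,"wz": 0,"hand": 0.3}
    - {"x": 0,"y": 0,"z": 0,"wx": 0,"wy": 0,"wz": 0,"hand": 0.15}
    - {"x": 0,"y": 0,"z": 0,"wx": 0,"wy": 0,"wz": 0,"hand": 0.1}
    - {"x": 0,"y": 0,"z": 0,"wx": 0,"wy": 0,"wz": 0,"hand": 0.1}

```text
time: 10.95
tool_pos: [0.5217, -0.289, 0.0682]
tool_rot: [-3.139, -0.004, 2.856]
contact_force: [-0.9, 0.5, 1.8]
opening: 0.0231
```

Emit:
move_arm:
  deltas:
    - {"x": 0,"y": 0,"z": -0.01,"wx": 0,"wy": 0,"wz": 0,"hand": 0.1}
    - {"x": 0,"y": 0,"z": -0.04,"wx": 0,"wy": 0,"wz": 0,"hand": 0.1}
    - {"x": 0,"y": 0,"z": -0.09,"wx": 0,"wy": 0,"wz": 0,"hand": 0.1}
    - {"x": 0,"y": 0,"z": -0.14,"wx": 0,"wy": 0,"wz": 0,"hand": 0.1}
    - {"x": 0,"y": 0,"z": -0.18,"wx": 0,"wy": 0,"wz": 0,"hand": 0.1}
    - {"x": 0,"y": 0,"z": -0.19,"wx": 0,"wy": 0,"wz": 0,"hand": 0.1}
    - {"x": 0,"y": 0,"z": -0.19,"wx": 0,"wy": 0,"wz": 0,"hand": 0.1}

```text
time: 11.82
tool_pos: [0.5224, -0.2885, 0.2573]
tool_rot: [-3.14, -0.005, 2.856]
contact_force: [0.4, 0.5, -2.6]
opening: 0.0231
```

```bash
python3 - <<'E'
from h import *
s=monitor.observe();print(s['contact_force'],s['opening'])
goto(.521,-.018,.256,163.6)
E
```

```text
[ 0.3980413   0.46927942 -2.62074991] 0.02314115995078285
xyz mm [ 77.5 259.2   1.3] w deg [-0.11 -0.31  0.03] tcp [ 0.5224 -0.2885  0.2573] [-179.9   -0.3  163.6]
```

Emit:
move_arm:
  deltas:
    - {"x": 0.01,"y": 0.033,"z": 0,"wx": 0,"wy": 0,"wz": 0,"hand": 0.1}
    - {"x": 0.025,"y": 0.083,"z": 0,"wx": 0,"wy": 0,"wz": 0,"hand": 0.1}
    - {"x": 0.04,"y": 0.134,"z": 0,"wx": 0,"wy": 0,"wz": 0,"hand": 0.1}
    - {"x": 0.055,"y": 0.185,"z": 0,"wx": 0,"wy": 0,"wz": 0,"hand": 0.1}
    - {"x": 0.07,"y": 0.235,"z": 0,"wx": 0,"wy": 0,"wz": 0,"hand": 0.1}
    - {"x": 0.0775,"y": 0.2592,"z": 0,"wx": 0,"wy": 0,"wz": 0,"hand": 0.1}
    - {"x": 0.0775,"y": 0.2592,"z": 0.015,"wx": 0,"wy": 0,"wz": 0,"hand": 0.1}
    - {"x": 0.0775,"y": 0.2592,"z": 0.025,"wx": 0,"wy": 0,"wz": 0,"hand": 0.1}

```text
time: 12.82
tool_pos: [0.5201, -0.0186, 0.23]
tool_rot: [-3.139, -0.009, 2.856]
contact_force: [0.3, -0.6, -1.7]
opening: 0.0233
```

```bash
python3 - <<'E'
from h import *
goto(.521,-.018,.205,163.6)
im=shot('side','s2.png')
cv2.imwrite('pics/s2b.png',cv2.resize(im[110:270,200:360,::-1],(600,600),interpolation=cv2.INTER_CUBIC))
E
```

```text
xyz mm [-0.9  0.9 25. ] w deg [-0.17 -0.51  0.03] tcp [ 0.5201 -0.0186  0.23  ] [-179.8   -0.5  163.6]
```

View pics/s2b.png

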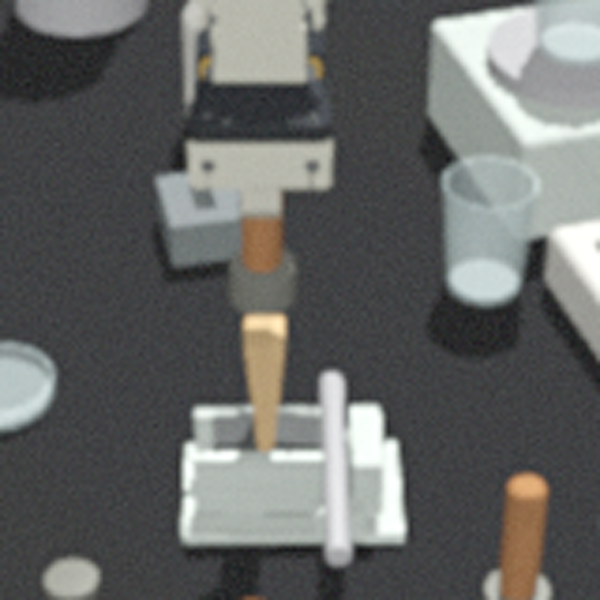

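Picture 10: the tamper foot is centred about 3 cm above the wedge. Now lowering and starting to press.

Emit:
move_arm:
  deltas:
    - {"x": 0,"y": 0,"z": 0.008,"wx": 0,"wy": 0,"wz": 0,"hand": 0.1}
    - {"x": 0,"y": 0,"z": 0.014,"wx": 0,"wy": 0,"wz": 0,"hand": 0.1}
    - {"x": 0,"y": 0,"z": 0.018,"wx": 0,"wy": 0,"wz": 0,"hand": 0.1}
    - {"x": 0,"y": 0,"z": 0.021,"wx": 0,"wy": 0,"wz": 0,"hand": 0.1}
    - {"x": 0,"y": 0,"z": 0.023,"wx": 0,"wy": 0,"wz": 0,"hand": 0.1}
    - {"x": 0,"y": 0,"z": 0.025,"wx": 0,"wy": 0,"wz": 0,"hand": 0.1}
    - {"x": 0,"y": 0,"z": 0.026,"wx": 0,"wy": 0,"wz": 0,"hand": 0.1}
    - {"x": 0,"y": 0,"z": 0.027,"wx": 0,"wy": 0,"wz": 0,"hand": 0.1}

```text
time: 13.88
tool_pos: [0.521, -0.0181, 0.2057]
tool_rot: [-3.14, -0.005, 2.856]
contact_force: [0.7, 0.4, -1.8]
opening: 0.0234
```

Emit:
move_arm:
  deltas:
    - {"x": 0,"y": 0,"z": 0.001,"wx": 0,"wy": 0,"wz": 0,"hand": 0.1}
    - {"x": 0,"y": 0,"z": 0.002,"wx": 0,"wy": 0,"wz": 0,"hand": 0.1}
    - {"x": 0,"y": 0,"z": 0.003,"wx": 0,"wy": 0,"wz": 0,"hand": 0.1}
    - {"x": 0,"y": 0,"z": 0.003,"wx": 0,"wy": 0,"wz": 0,"hand": 0.1}

```text
time: 14.38
tool_pos: [0.5211, -0.0182, 0.2028]
tool_rot: [-3.14, -0.005, 2.856]
contact_force: [-0.0, -0.8, 0.2]
opening: 0.0231
```

Emit:
move_arm:
  deltas:
    - {"x": 0,"y": 0,"z": 0.001,"wx": 0,"wy": 0,"wz": 0,"hand": 0.1}
    - {"x": 0,"y": 0,"z": 0.002,"wx": 0,"wy": 0,"wz": 0,"hand": 0.1}
    - {"x": 0,"y": 0,"z": 0.003,"wx": 0,"wy": 0,"wz": 0,"hand": 0.1}
    - {"x": 0,"y": 0,"z": 0.004,"wx": 0,"wy": 0,"wz": 0,"hand": 0.1}
    - {"x": 0,"y": 0,"z": 0.005,"wx": 0,"wy": 0,"wz": 0,"hand": 0.1}

```text
time: 15.0
tool_pos: [0.5212, -0.0182, 0.1977]
tool_rot: [-3.14, -0.004, 2.856]
contact_force: [1.0, 0.2, 2.5]
opening: 0.0231
```

Emit:
move_arm:
  deltas:
    - {"x": 0,"y": 0,"z": 0.001,"wx": 0,"wy": 0,"wz": 0,"hand": 0.1}
    - {"x": 0,"y": 0,"z": 0.002,"wx": 0,"wy": 0,"wz": 0,"hand": 0.1}
    - {"x": 0,"y": 0,"z": 0.003,"wx": 0,"wy": 0,"wz": 0,"hand": 0.1}
    - {"x": 0,"y": 0,"z": 0.004,"wx": 0,"wy": 0,"wz": 0,"hand": 0.1}

```text
time: 15.5
tool_pos: [0.5211, -0.0182, 0.1937]
tool_rot: [-3.14, -0.004, 2.856]
contact_force: [1.8, -0.1, 4.3]
opening: 0.0233
```

Emit:
move_arm:
  deltas:
    - {"x": 0,"y": 0,"z": 0.0007,"wx": 0,"wy": 0,"wz": 0,"hand": 0.1}
    - {"x": 0,"y": 0,"z": 0.0014,"wx": 0,"wy": 0,"wz": 0,"hand": 0.1}
    - {"x": 0,"y": 0,"z": 0.002,"wx": 0,"wy": 0,"wz": 0,"hand": 0.1}

```text
time: 15.88
tool_pos: [0.5211, -0.0182, 0.1918]
tool_rot: [-3.14, -0.004, 2.856]
contact_force: [1.8, -1.0, 4.4]
opening: 0.0231
```

Emit:
move_arm:
  deltas:
    - {"x": 0,"y": 0,"z": 0.0005,"wx": 0,"wy": 0,"wz": 0,"hand": 0.1}
    - {"x": 0,"y": 0,"z": 0.001,"wx": 0,"wy": 0,"wz": 0,"hand": 0.1}

```text
time: 16.12
tool_pos: [0.5211, -0.0182, 0.1908]
tool_rot: [-3.14, -0.004, 2.856]
contact_force: [2.9, -0.4, 4.7]
opening: 0.0232
```

Emit:
move_arm:
  deltas:
    - {"x": 0,"y": 0,"z": 0.0005,"wx": 0,"wy": 0,"wz": 0,"hand": 0.1}
    - {"x": 0,"y": 0,"z": 0.001,"wx": 0,"wy": 0,"wz": 0,"hand": 0.1}
    - {"x": 0,"y": 0,"z": 0.0015,"wx": 0,"wy": 0,"wz": 0,"hand": 0.1}

```text
time: 16.5
tool_pos: [0.5212, -0.0182, 0.1893]
tool_rot: [-3.14, -0.004, 2.856]
contact_force: [1.6, 0.2, 5.4]
opening: 0.0235
```

Emit:
move_arm:
  deltas:
    - {"x": 0,"y": 0,"z": 0.0005,"wx": 0,"wy": 0,"wz": 0,"hand": 0.1}
    - {"x": 0,"y": 0,"z": 0.001,"wx": 0,"wy": 0,"wz": 0,"hand": 0.1}
    - {"x": 0,"y": 0,"z": 0.0015,"wx": 0,"wy": 0,"wz": 0,"hand": 0.1}

```text
time: 16.88
tool_pos: [0.5212, -0.0182, 0.1879]
tool_rot: [-3.14, -0.004, 2.856]
contact_force: [2.6, -0.3, 5.4]
opening: 0.0232
```

Emit:
move_arm:
  deltas:
    - {"x": 0,"y": 0,"z": 0.0005,"wx": 0,"wy": 0,"wz": 0,"hand": 0.1}
    - {"x": 0,"y": 0,"z": 0.001,"wx": 0,"wy": 0,"wz": 0,"hand": 0.1}
    - {"x": 0,"y": 0,"z": 0.0015,"wx": 0,"wy": 0,"wz": 0,"hand": 0.1}

```text
time: 17.25
tool_pos: [0.5213, -0.0182, 0.1865]
tool_rot: [-3.14, -0.004, 2.856]
contact_force: [2.8, -0.4, 6.7]
opening: 0.023
```

Emit:
move_arm:
  deltas:
    - {"x": 0,"y": 0,"z": 0.0005,"wx": 0,"wy": 0,"wz": 0,"hand": 0.1}
    - {"x": 0,"y": 0,"z": 0.001,"wx": 0,"wy": 0,"wz": 0,"hand": 0.1}

```text
time: 17.5
tool_pos: [0.5214, -0.0183, 0.1855]
tool_rot: [-3.14, -0.004, 2.856]
contact_force: [3.5, -0.6, 6.0]
opening: 0.0231
```

Emit:
move_arm:
  deltas:
    - {"x": 0,"y": 0,"z": 0.0005,"wx": 0,"wy": 0,"wz": 0,"hand": 0.1}
    - {"x": 0,"y": 0,"z": 0.001,"wx": 0,"wy": 0,"wz": 0,"hand": 0.1}
    - {"x": 0,"y": 0,"z": 0.0015,"wx": 0,"wy": 0,"wz": 0,"hand": 0.1}

```text
time: 17.88
tool_pos: [0.5215, -0.0183, 0.1841]
tool_rot: [-3.14, -0.003, 2.856]
contact_force: [2.1, -0.7, 7.4]
opening: 0.0235
```

Emit:
move_arm:
  deltas:
    - {"x": 0,"y": 0,"z": 0.0005,"wx": 0,"wy": 0,"wz": 0,"hand": 0.1}
    - {"x": 0,"y": 0,"z": 0.001,"wx": 0,"wy": 0,"wz": 0,"hand": 0.1}

```text
time: 18.12
tool_pos: [0.5217, -0.0184, 0.1833]
tool_rot: [-3.14, -0.003, 2.856]
contact_force: [3.2, -1.0, 7.9]
opening: 0.0231
```

Emit:
move_arm:
  deltas:
    - {"x": 0,"y": 0,"z": 0.0005,"wx": 0,"wy": 0,"wz": 0,"hand": 0.1}
    - {"x": 0,"y": 0,"z": 0.001,"wx": 0,"wy": 0,"wz": 0,"hand": 0.1}

```text
time: 18.38
tool_pos: [0.5219, -0.0184, 0.1827]
tool_rot: [-3.14, -0.002, 2.856]
contact_force: [3.2, -0.5, 10.1]
opening: 0.0233
```

Emit:
move_arm:
  deltas:
    - {"x": 0,"y": 0,"z": 0.0005,"wx": 0,"wy": 0,"wz": 0,"hand": 0.1}
    - {"x": 0,"y": 0,"z": 0.001,"wx": 0,"wy": 0,"wz": 0,"hand": 0.1}

```text
time: 18.62
tool_pos: [0.5222, -0.0185, 0.1821]
tool_rot: [-3.14, -0.001, 2.856]
contact_force: [1.6, -0.7, 13.8]
opening: 0.023
```

Emit:
move_arm:
  deltas:
    - {"x": 0,"y": 0,"z": 0.0005,"wx": 0,"wy": 0,"wz": 0,"hand": 0.1}
    - {"x": 0,"y": 0,"z": 0.001,"wx": 0,"wy": 0,"wz": 0,"hand": 0.1}

```text
time: 18.88
tool_pos: [0.5224, -0.0185, 0.1818]
tool_rot: [-3.14, 0.0, 2.856]
contact_force: [2.4, -0.8, 17.6]
opening: 0.023
```

Emit:
move_arm:
  deltas:
    - {"x": 0,"y": 0,"z": 0.0005,"wx": 0,"wy": 0,"wz": 0,"hand": 0.1}
    - {"x": 0,"y": 0,"z": 0.001,"wx": 0,"wy": 0,"wz": 0,"hand": 0.1}
    - {"x": 0,"y": 0,"z": 0.0013,"wx": 0,"wy": 0,"wz": 0,"hand": 0.1}
    - {"x": 0,"y": 0,"z": 0.0013,"wx": 0,"wy": 0,"wz": 0,"hand": 0.1}

```text
time: 19.38
tool_pos: [0.5226, -0.0186, 0.1814]
tool_rot: [-3.14, 0.001, 2.856]
contact_force: [0.4, -0.5, 21.1]
opening: 0.0235
```

Emit:
move_arm:
  deltas:
    - {"x": 0,"y": 0,"z": 0.0005,"wx": 0,"wy": 0,"wz": 0,"hand": 0.1}
    - {"x": 0,"y": 0,"z": 0.001,"wx": 0,"wy": 0,"wz": 0,"hand": 0.1}
    - {"x": 0,"y": 0,"z": 0.001,"wx": 0,"wy": 0,"wz": 0,"hand": 0.1}
    - {"x": 0,"y": 0,"z": 0.001,"wx": 0,"wy": 0,"wz": 0,"hand": 0.1}

```text
time: 19.88
tool_pos: [0.5228, -0.0186, 0.181]
tool_rot: [-3.14, 0.002, 2.856]
contact_force: [-0.3, 0.4, 24.1]
opening: 0.0233
```

Emit:
move_arm:
  deltas:
    - {"x": 0,"y": 0,"z": -0.003,"wx": 0,"wy": 0,"wz": 0,"hand": 0.1}
    - {"x": 0,"y": 0,"z": -0.008,"wx": 0,"wy": 0,"wz": 0,"hand": 0.1}
    - {"x": 0,"y": 0,"z": -0.016,"wx": 0,"wy": 0,"wz": 0,"hand": 0.1}
    - {"x": 0,"y": 0,"z": -0.04,"wx": 0,"wy": 0,"wz": 0,"hand": 0.1}
    - {"x": 0,"y": 0,"z": -0.07,"wx": 0,"wy": 0,"wz": 0,"hand": 0.1}
    - {"x": 0,"y": 0,"z": -0.08,"wx": 0,"wy": 0,"wz": 0,"hand": 0.1}
    - {"x": 0,"y": 0,"z": -0.08,"wx": 0,"wy": 0,"wz": 0,"hand": 0.1}

```text
time: 20.75
tool_pos: [0.5211, -0.0181, 0.2572]
tool_rot: [-3.14, -0.005, 2.856]
contact_force: [0.3, -0.1, -1.4]
opening: 0.0232
```

```bash
python3 - <<'E'
from h import *
print(monitor.observe()['contact_force'])
goto(.522,-.2885,.256,163.6)
im=shot('side','s3.png')
cv2.imwrite('pics/s3b.png',cv2.resize(im[110:270,200:360,::-1],(600,600),interpolation=cv2.INTER_CUBIC))
E
```

```text
[ 0.31726261 -0.07813305 -1.44549939]
xyz mm [ -77.  -259.3    1.3] w deg [-0.11 -0.29  0.04] tcp [ 0.5211 -0.0181  0.2572] [-179.9   -0.3  163.6]
```

View pics/s3b.png

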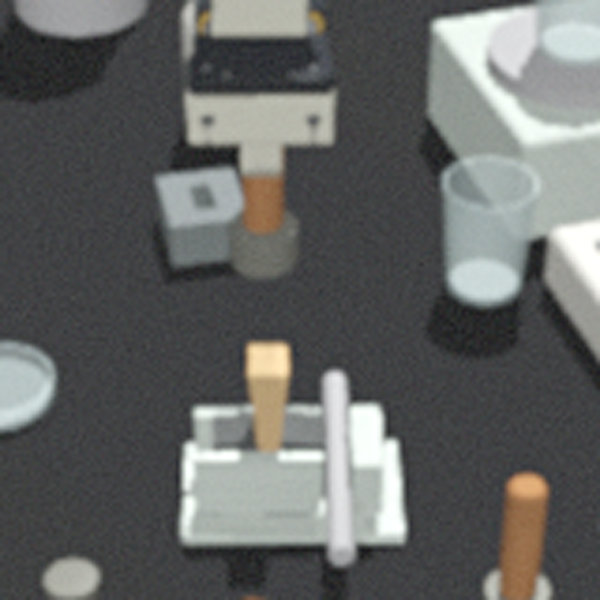

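Picture 11: the wedge is driven about 21 mm lower and still upright. The rod has moved slightly toward the end block, and the tamper is held straight. Returning the tamper to where it stood.

Emit:
move_arm:
  deltas:
    - {"x": -0.01,"y": -0.033,"z": 0,"wx": 0,"wy": 0,"wz": 0,"hand": 0.1}
    - {"x": -0.025,"y": -0.083,"z": 0,"wx": 0,"wy": 0,"wz": 0,"hand": 0.1}
    - {"x": -0.04,"y": -0.134,"z": 0,"wx": 0,"wy": 0,"wz": 0,"hand": 0.1}
    - {"x": -0.055,"y": -0.185,"z": 0,"wx": 0,"wy": 0,"wz": 0,"hand": 0.1}
    - {"x": -0.07,"y": -0.235,"z": 0,"wx": 0,"wy": 0,"wz": 0,"hand": 0.1}
    - {"x": -0.077,"y": -0.2593,"z": 0,"wx": 0,"wy": 0,"wz": 0,"hand": 0.1}
    - {"x": -0.077,"y": -0.2593,"z": 0,"wx": 0,"wy": 0,"wz": 0,"hand": 0.1}
    - {"x": -0.077,"y": -0.2593,"z": 0,"wx": 0,"wy": 0,"wz": 0,"hand": 0.1}

```text
time: 21.8
tool_pos: [0.522, -0.2872, 0.2569]
tool_rot: [-3.141, -0.006, 2.857]
contact_force: [-0.1, 0.2, -1.6]
opening: 0.0232
```

Emit:
move_arm:
  deltas:
    - {"x": 0,"y": 0,"z": 0.03,"wx": 0,"wy": 0,"wz": 0,"hand": 0.1}
    - {"x": 0,"y": 0,"z": 0.075,"wx": 0,"wy": 0,"wz": 0,"hand": 0.1}
    - {"x": 0,"y": 0,"z": 0.12,"wx": 0,"wy": 0,"wz": 0,"hand": 0.1}
    - {"x": 0,"y": 0,"z": 0.155,"wx": 0,"wy": 0,"wz": 0,"hand": 0.1}
    - {"x": 0,"y": 0,"z": 0.173,"wx": 0,"wy": 0,"wz": 0,"hand": 0.1}
    - {"x": 0,"y": 0,"z": 0.181,"wx": 0,"wy": 0,"wz": 0,"hand": 0.1}
    - {"x": 0,"y": 0,"z": 0.184,"wx": 0,"wy": 0,"wz": 0,"hand": 0.1}
    - {"x": 0,"y": 0,"z": 0.184,"wx": 0,"wy": 0,"wz": 0,"hand": 0.1}

```text
time: 22.8
tool_pos: [0.5216, -0.2886, 0.0743]
tool_rot: [-3.139, -0.004, 2.856]
contact_force: [0.4, -0.1, -1.4]
opening: 0.0235
```

Emit:
move_arm:
  deltas:
    - {"x": 0,"y": 0,"z": 0.0015,"wx": 0,"wy": 0,"wz": 0,"hand": 0.1}
    - {"x": 0,"y": 0,"z": 0.003,"wx": 0,"wy": 0,"wz": 0,"hand": 0.1}
    - {"x": 0,"y": 0,"z": 0.0045,"wx": 0,"wy": 0,"wz": 0,"hand": 0.1}
    - {"x": 0,"y": 0,"z": 0.0045,"wx": 0,"wy": 0,"wz": 0,"hand": 0.1}

```text
time: 23.3
tool_pos: [0.521, -0.2887, 0.0688]
tool_rot: [-3.14, -0.005, 2.856]
contact_force: [0.6, 0.3, -1.3]
opening: 0.0229
```

Emit:
move_arm:
  deltas:
    - {"x": 0,"y": 0,"z": 0.0005,"wx": 0,"wy": 0,"wz": 0,"hand": 0.1}
    - {"x": 0,"y": 0,"z": 0.001,"wx": 0,"wy": 0,"wz": 0,"hand": 0.1}
    - {"x": 0,"y": 0,"z": 0.001,"wx": 0,"wy": 0,"wz": 0,"hand": 0.1}

```text
time: 23.68
tool_pos: [0.5212, -0.2888, 0.0683]
tool_rot: [-3.139, -0.005, 2.856]
contact_force: [-0.5, -0.1, 1.3]
opening: 0.0232
```

Bench contact, with force up by 2.7 N. Releasing and retreating.

Emit:
move_arm:
  deltas:
    - {"x": 0,"y": 0,"z": 0,"wx": 0,"wy": 0,"wz": 0,"hand": 0.3}
    - {"x": 0,"y": 0,"z": 0,"wx": 0,"wy": 0,"wz": 0,"hand": 0.5}
    - {"x": 0,"y": 0,"z": 0,"wx": 0,"wy": 0,"wz": 0,"hand": 0.7}
    - {"x": 0,"y": 0,"z": 0,"wx": 0,"wy": 0,"wz": 0,"hand": 0.7}
    - {"x": 0,"y": 0,"z": -0.02,"wx": 0,"wy": 0,"wz": 0,"hand": 0.7}
    - {"x": 0,"y": 0,"z": -0.07,"wx": 0,"wy": 0,"wz": 0,"hand": 0.8}
    - {"x": 0,"y": 0,"z": -0.13,"wx": 0,"wy": 0,"wz": 0,"hand": 0.9}
    - {"x": 0,"y": 0,"z": -0.18,"wx": 0,"wy": 0,"wz": 0,"hand": 1}

```text
time: 24.68
tool_pos: [0.5221, -0.2887, 0.2505]
tool_rot: [-3.139, -0.004, 2.856]
contact_force: [0.4, -0.2, -1.5]
opening: 0.0878
```

Emit:
move_arm:
  deltas:
    - {"x": -0.03,"y": 0,"z": -0.02,"wx": 0,"wy": 0,"wz": 0,"hand": 1}
    - {"x": -0.055,"y": 0,"z": -0.02,"wx": 0,"wy": 0,"wz": 0,"hand": 1}
    - {"x": -0.055,"y": 0,"z": -0.02,"wx": 0,"wy": 0,"wz": 0,"hand": 1}
    - {"x": -0.055,"y": 0,"z": -0.02,"wx": 0,"wy": 0,"wz": 0,"hand": 1}

```text
time: 25.18
tool_pos: [0.5741, -0.3038, 0.267]
tool_rot: [-3.14, -0.007, 2.856]
contact_force: [-0.6, -0.6, 0.4]
opening: 0.0918
```

```bash
python3 - <<'E'
from h import *
b=shot('side','s4.png')[:,:,::-1]; b0=cv2.imread('pics/side0.png')
cv2.imwrite('pics/fin.png',cv2.resize(b[110:380,160:440],(620,598),interpolation=cv2.INTER_CUBIC))
h=cv2.cvtColor(b.copy(),cv2.COLOR_BGR2HSV);m=cv2.inRange(h,(4,90,90),(25,255,255))
k,l,s,ce=cv2.connectedComponentsWithStats(m)
for i in range(1,k):
    if 25<s[i,4]<600: print(s[i],ce[i].round(1))
E
```

```text
[326 170   7   8  26] [328.5 172.7]
[333 236  12  35 309] [338.4 253.3]
[261 269  13  36 379] [267.2 285.4]
[303 286  14  37 409] [309.5 303.1]
[381 286  27  18 245] [393.1 296.4]
[381 310  20   6  27] [390.3 313.7]
```

View pics/fin.png

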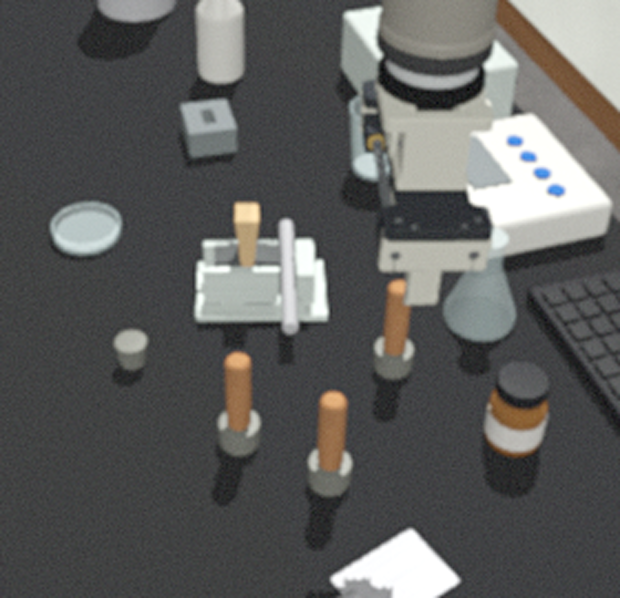

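```bash
python3 -c "
from h import *
print(robot.hand_in())"
```

```text
the job is handed in; nothing more can be done
None
```

The rod looks locked and the job is handed in at about 25 s of the 64 s allowed. I judge the grip from how far the wedge went and the force it took; I did not tug the rod.

- **Wedge:** I took it from the holder, started it thin end down in the slot and let go. It stood upright by itself.
- **Tamping:** I used the tamper farthest to the robot's right. It drove the wedge about 22 mm at roughly 4–10 N, and then the force rose steeply. I stopped at about 26 N, above the 17 N needed to seat it and below the 40 N limit. In that last stretch the tool sank only a few tenths of a millimetre per millimetre commanded.
- **Tamper return:** It is upright on the bench where it started, released. Its handle is within a pixel of its starting place in the side view.
- **Last picture:** The wedge is seated upright, with the rod shifted slightly toward the end block as expected. Everything else in view looks unmoved, and the gripper is clear of everything. The beaker and flask are partly hidden behind the arm, and only part of the spatula is in view.

No check failed. The first move call was refused for missing keys, and nothing moved.

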